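# Set a block against the hidden stop and bring its line under the drill

## Task

Push the wooden block along its sliding carriage, into the grey covered end, until you feel it come up against the stop hidden inside, gently, without shoving the carriage itself back to the end of its travel. Then slide the carriage along its rails until the dark line across the block is right under the tip of the drill bit, with the block still up against the stop, and let go, leaving the other things on the bench where they are.

Things in the scene. Friction and masses are not known exactly. Their poses are not given: they have to be found in the camera images.
- jig: Fixed drilling jig: plywood base, 250 mm in its x, 520 in y, 18 thick. Two rails along its y carry the carriage. Origin on the bench top below the centreline (x = 0) of the carriage's trough; z up, +x away from the robot. A steel column, 26 mm thick, 270 high, stands at x = +150, y = -170 mm; an arm (213 to 237 mm up) runs from it to the drill at x = 0, y = -170 mm.
- bit_tip (a point): Tip of the fixed drill bit, pointing down, 95 mm above the bench (16 mm above the top of the block in the carriage). The bit is 9 mm thick, the chuck above 167 mm is 24, the drill body above 190 mm is 36 mm thick. Axes as the jig's.
- carriage (a joint): Slide of the carriage, m: 0 at the end of its travel in the jig's +y, growing as it moves towards the jig's -y (towards the drill), up to 0.31. It starts at 0.018 to 0.030. It moves stiffly: about 8 N, and stays where it is left.
- cover_mouth (a point): On the carriage: middle of the upper edge of the opening of its grey covered end, 94 mm above the bench. Opening 56 mm wide; the block fits in. The cover (70 mm wide) runs 81 mm from here towards jig +y, up to 94 mm high. Inside it, 5 to 45 mm in from the opening, is an unseen stop; its place differs each time. The wooden trough runs 195 mm from here to its open -y end.
- post_top (a point): Centre of the top of the carriage's upright round wooden post, 24 mm thick, for moving it; top 104 mm above the bench, free down to 34 mm. It stands at the robot's side, 100 mm (jig -x) from the trough's centreline, 105 mm towards jig -y from the cover's mouth.
- blank: Loose pale wooden block, 50 mm (its x) x 140 (y) x 45 high, lying in the trough (floor 34 mm, low walls up to 52 mm above the bench, 54 mm wide inside), its top 79 mm above the bench. Origin at the centre of its underside; +y along the trough towards the covered end. 0.3 to 0.65 kg. It starts 20 to 90 mm short of the stop.
- line (a point): Middle, on the block's top, of the dark line (3 mm wide) that runs straight across the block and down its sides, 95 mm from its end face on the covered side, 45 mm from its other end.
- tape: Bystander: roll of paper tape lying flat on the jig's base board behind the carriage, 90 mm across, 25 mm high. Origin at its underside.
- chisel: Bystander: chisel lying to the right of the jig, 240 mm long, 26 mm high. Origin at its underside.
- glue: Bystander: white glue bottle with red cap, standing, 68 mm across, 190 mm high. Origin at its underside.
- stone: Bystander: grey sharpening stone, 190 x 60 x 30 mm. Origin at its underside.
- offcut: Bystander: stepped wooden offcut, 90 x 50 x 40 mm. Origin at its underside.

How it is judged (in metres and radians):
On the way, in this order (a step that is already met when the one before it is completed fails the run):
1. the block is up against the hidden stop, the carriage not yet moved towards the drill (y of endstop_block in the frame of blank below 0.083 m and value of joint carriage below 0.06 m), for 0.2 s.
2. the line is under the bit's tip with the block still against the stop (y of endstop_block in the frame of blank below 0.083 m and y of line in the frame of bit_tip between -0.005 and 0.005 m), for 0.2 s.
At the end, for the whole second after the job is handed in: The block lies flat in the carriage within 3 mm of the hidden stop, its line within 5 mm of the bit's tip measured along the rails, and it is at rest (all of step 2 and angle between blank's own z axis and vertical below 0.06 rad and z of blank in the frame of jig below 0.04 m and linear speed of blank below 0.02 m/s); the robot touches nothing.
It fails at once if the carriage is shoved back to the end of its travel, away from the drill (value of joint carriage below 0.004 m).
It fails at once if the block is pressed against the stop with more than 40 N (contact force between blank and endstop_block above 40 N).
It fails at once if another thing on the bench is moved by more than 30 mm (distance of any of tape, chisel, glue, stone, offcut from where it was at the start of the episode above 0.03 m).
It also fails if it takes over 72 s, if anything falls off the work surface, if the arm or the gripper's body presses on something with over 40 N, if the wrist force passes 120 N, or if a joint passes its speed limit or range.

## Robot

A 6-joint arm with a two-finger parallel gripper is mounted at the origin on the work surface. World frame = base frame: x ahead of the robot, y to its left, z up, the work surface at z = 0. Lengths are in mm, angles in rad, forces in N, time in s.
With the tool pointing down it reaches from about 275 to 825 mm from the base axis. Payload 4.9 kg.
Tool frame: the origin (TCP) lies at the very end of the fingers, on their centre line; the grasp point (between the pads) lies 19 mm behind it; z points along the fingers, y is the line along which they close (so a half turn about z gives the same grasp; the last joint's range is limited). The gripper opens to 85 mm and grips with 20 to 120 N. Pads are 22 mm wide; open, the fingers measure 114 mm over their backs; the gripper's body (76 mm by 85 mm) begins 54 mm behind the grasp point. The pads swing forward as they close: fully open they stand 13 mm farther back than shut.
Start: joints at [-1.399, 0.326, -0.193, 1.052, 0, 1.437], TCP at [165.593, -524.497, 231.281] pointing down, gripper open.
Joint ranges: [-2.65, 2.65], [-0.97, 1.79], [-1.3, 1.35], [-1.93, 2.1], [-1.47, 1.37], [-3.14, 3.14]. Speed limits (rad/s): [2.57, 2.57, 3.14, 3.14, 3.14, 3.14].

## Interface

Orientations are given as [roll, pitch, yaw] about the fixed x, y, z axes, in that order (R = Rz(yaw) Ry(pitch) Rx(roll)).
In Python, from bench import bot, solve_ik, imaging gives the robot as it stands. Calls block until the motion is done:
- bot.move_ptp(position, orientation): joint-space move of the TCP to a pose.
- bot.movel(position, rot=None, max_speed=150, threshold=None): straight line of the TCP; rot=None keeps the orientation; max_speed is the mean speed in mm/s. With threshold (N) it stops when the force on the tool has changed by that much, and returns True; else False.
- bot.move_j(angles): joint-space move.
- bot.grip(opening, effort=None): opening from 0.0 (shut) to 1.0 (fully open); effort is the grip in N (None keeps the last); returns when the fingers have stopped.
- bot.dwell(seconds).
- solve_ik(position, orientation): joint angles nearest the present ones, or None.
- bot.get_state(): the state.
- imaging.capture(name): name is "scene" or "top" or "wrist"; returns the picture (480x640x3 uint8, blue, green, red); there is no depth.
- imaging.camera_model(name): a dict with "K" (3x3 intrinsics, pixels), "position" and "rotation" of the camera in the world. Camera axes: x right, y up, looking along -z (the intrinsics and any distortion apply to the point x, -y, -z); pixel columns grow to the right and rows downward; lengths in mm; the calibration is good to about 2 mm. A picture is of the moment at which its call begins: read the wrist's pose just before it. camera_model takes no time and is no camera call; for the wrist camera it gives the pose at the moment of the call.
A pose or a line that the arm cannot do raises bot.IKError and nothing moves.
- bot.sign_off(): hands the job in; it is judged then, once.
The state is a dict: "t": time; "qpos": joint angles; "joint_velocities": joint speeds; "effort": joint torques, N m; "tcp_pos": TCP position; "orientation": TCP orientation; "contact_force": force on the tool from outside, world axes, zero at the start; "wrist_torque": the same for the moment, N m; "opening": opening from 0.0 (shut) to 1.0 (fully open); "gripper_force": force on a finger pad.
Only numpy, scipy, OpenCV 4.12 (cv2) and the standard library are available. Lean on these libraries where they do the work, as an engineer would, in place of code of your own. Each camera call takes 0.05 s, during which the arm holds its last target. There are 200 camera calls.

## Working session

There is one attempt and no reset: what is moved stays moved. The work goes in short steps, each a Python script; the robot and the scene stay as the last script left them, time stands still between calls to the robot, and variables do not carry over. Pictures are saved under pics/ and viewed, at most 10 in all, crops included, and the job is handed in when it is done.

```bash
mkdir -p pics; ls
python3 - <<'E'
from bench import bot, solve_ik, imaging
import cv2
for n in ("scene","top"):
    cv2.imwrite(f"pics/{n}0.png",imaging.capture(n))
    m=imaging.camera_model(n);print(n,m)
print(bot.get_state())
E
```

```text
pics
scene {'K': array([[508.66602553,   0.        , 320.95010523],
       [  0.        , 508.66602553, 238.44100359],
       [  0.        ,   0.        ,   1.        ]]), 'position': array([1247.17899608,  407.40907813, 1078.1625938 ]), 'rotation': array([ 0.66939262, -0.01320985,  2.08515219])}
top {'K': array([[446.13677133,   0.        , 318.3983936 ],
       [  0.        , 446.13677133, 241.16150988],
       [  0.        ,   0.        ,   1.        ]]), 'position': array([ 416.19558456,   27.68949099, 1195.71744927]), 'rotation': array([ 0.09569161, -0.02019744, -1.5640095 ])}
{'t': 0.1, 'qpos': array([-1.39917841e+00,  3.26859806e-01, -1.93502755e-01,  1.05199787e+00,
       -5.19366068e-06,  1.43658301e+00]), 'joint_velocities': array([-0.00108598, -0.00316411,  0.00091352, -0.00182619,  0.00187242,
       -0.00104787]), 'effort': array([ 1.05912342e-03, -4.44238544e+01,  2.63037908e+01,  7.91807746e-03,
       -1.25687225e-04,  8.92550162e-06]), 'tcp_pos': array([ 165.50836812, -523.95073506,  230.57839702]), 'orientation': array([-3.14004192e+00, -2.04147057e-04,  3.05831073e-01]), 'contact_force': array([ 0.69355181,  0.39893412, -0.14663503]), 'wrist_torque': array([ 0.03637992, -0.02809923,  0.07132046]), 'gripper_force': 0.0, 'opening': 1.0056015816504085}
```

View pics/scene0.png

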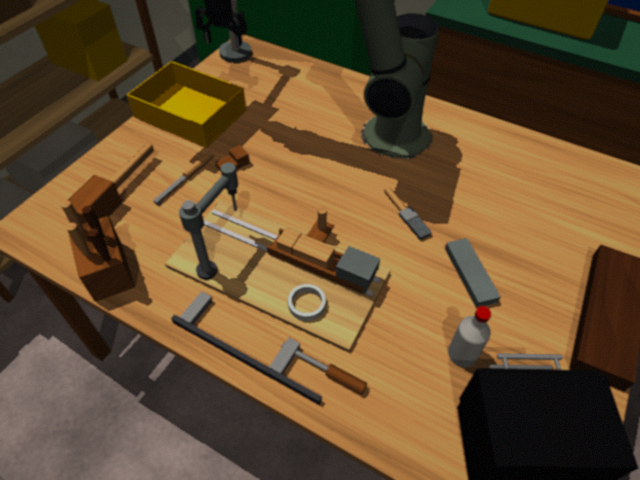

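View pics/top0.png

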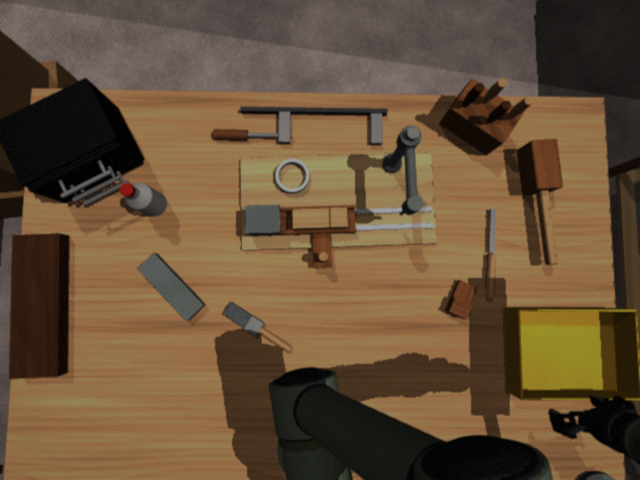

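The scene view shows the jig, with the cover at about (358,268), the post at (322,213) and the drill at (232,175). In the top view the cover is at (263,219), the line at about (330,219), the post at (322,257) and the chuck at (413,204). I'll enlarge both.

Run:
```python
import cv2
a=cv2.imread("pics/top0.png")[140:280,235:445]
cv2.imwrite("pics/topc.png",cv2.convertScaleAbs(cv2.resize(a,None,fx=3.8,fy=3.8,interpolation=cv2.INTER_CUBIC),alpha=1.5))
a=cv2.imread("pics/scene0.png")[150:310,190:400]
cv2.imwrite("pics/scenec.png",cv2.convertScaleAbs(cv2.resize(a,None,fx=3.7,fy=3.7,interpolation=cv2.INTER_CUBIC),alpha=1.5))
```

```text
(no output)
```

View pics/topc.png

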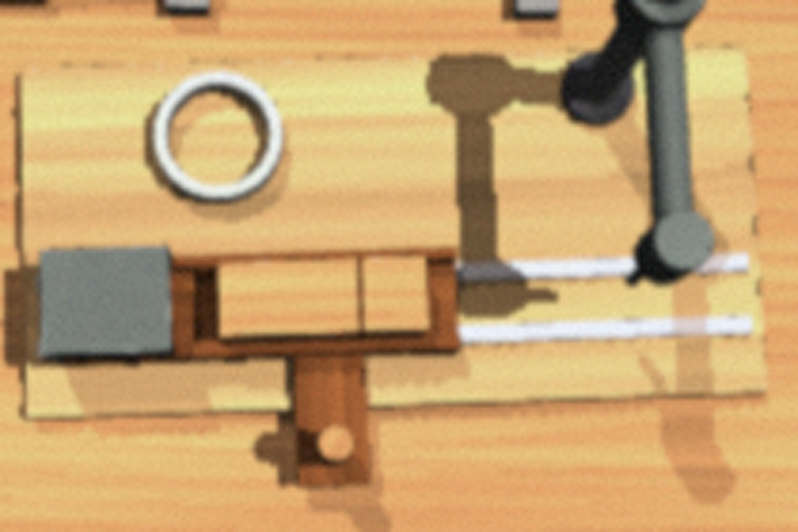

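View pics/scenec.png

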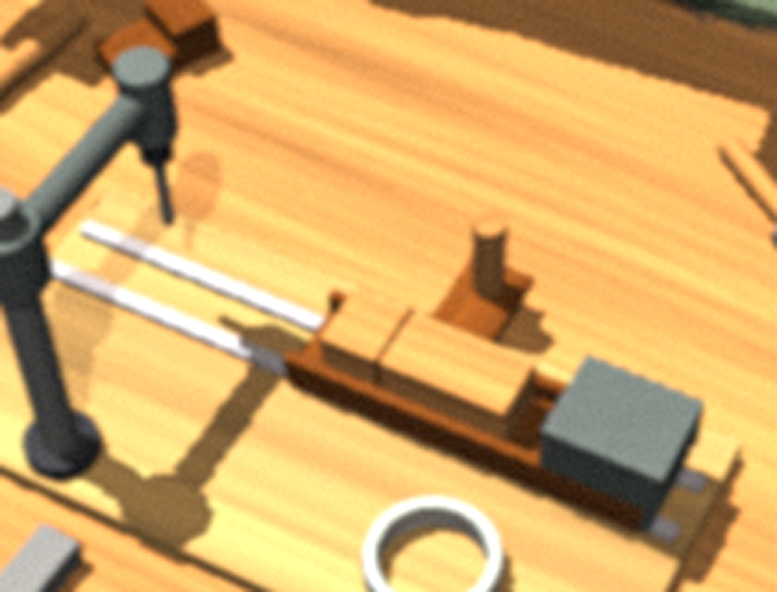

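Pixel readings from the crops (crop pixels):

| Point | Top crop | Scene crop |
|---|---|---|
| Mouth mid | (169,300) | (567,394) |
| Post top | (336,443) | (490,229) |
| Line mid | (360,296) | (395,335) |
| Bit tip | (631,281) | (168,222) |

The block's -y end is at (427,294) in the top crop, with clear trough floor behind it.

```bash
cat > geo.py <<'E'
import numpy as np
from scipy.spatial.transform import Rotation as R
from bench import imaging
def ray(n,px):
    m=imaging.camera_model(n); K=m["K"]
    d=np.linalg.inv(K)@[px[0],px[1],1]; d=np.array([d[0],-d[1],-d[2]])
    rr=np.array(m["rotation"]); M=rr if rr.ndim==2 else R.from_euler("xyz",rr).as_matrix()
    d=M@d; return np.array(m["position"]),d/np.linalg.norm(d)
def tri(rs):
    A=sum(np.eye(3)-np.outer(d,d) for o,d in rs); b=sum((np.eye(3)-np.outer(d,d))@o for o,d in rs)
    p=np.linalg.solve(A,b); return p,[np.linalg.norm(np.cross(p-o,d)) for o,d in rs]
def atz(r,z): o,d=r; return o+d*(z-o[2])/d[2]
E
python3 - <<'E'
from geo import *
np.set_printoptions(precision=1,suppress=True)
T=lambda p:ray("top",((p[0]+.5)/3.8-.5+235,(p[1]+.5)/3.8-.5+140))
S=lambda p:ray("scene",((p[0]+.5)/3.7-.5+190,(p[1]+.5)/3.7-.5+150))
for n,a,b,z in [("mouth",(169,300.5),(567,394),94),("post",(336,443),(490,229),104),("line",(360,296),(395,335),79),("bit",(631,281),(168,222),95),("drilltop",(685,240),(142,66),240)]:
    print(n,*tri([T(a),S(b)]),"known z:",atz(T(a),z),atz(S(b),z))
for n,p,z in [("c1",(42,249),94),("c2",(168,248),94),("c3",(170,353),94),("c4",(40,355),94),("endL",(427,294),79),("endR",(218,300),79),("b1",(22,73),18),("b2",(745,50),18),("b3",(764,392),18),("b4",(26,416),18),("r1",(750,262),34),("r2",(462,272),34),("tape",(217,137),43)]: print(n,atz(T(p),z))
E
```

```text
mouth [578.4 105.2  86.2] [np.float64(0.3222255207278444), np.float64(0.32222552072784144)] known z: [577.4 104.3  94. ] [583.5 107.8  94. ]
post [484.7  -5.4  94.4] [np.float64(0.1874775435146614), np.float64(0.18747754351466067)] known z: [484.2  -5.3 104. ] [492.1  -1.2 104. ]
line [584.7 -22.   74.4] [np.float64(0.3803540362068113), np.float64(0.3803540362068713)] known z: [583.9 -21.5  79. ] [587.8 -20.4  79. ]
bit [ 593.2 -199.7   97.2] [np.float64(0.8045719810700432), np.float64(0.8045719810700449)] known z: [ 593.2 -199.4   95. ] [ 591.9 -201.9   95. ]
drilltop [ 592.9 -199.4  245.6] [np.float64(0.07290234104596546), np.float64(0.07290234104593761)] known z: [ 593.9 -200.8  240. ] [ 588.4 -203.4  240. ]
c1 [610.7 188.   94. ]
c2 [612.2 105.5  94. ]
c3 [542.8 103.2  94. ]
c4 [540.7 187.8  94. ]
endL [585.6 -66.1  79. ]
endR [580.2  72.9  79. ]
b1 [750.1 216.   18. ]
b2 [ 773.4 -298.9   18. ]
b3 [ 527.8 -308.1   18. ]
b4 [506.6 207.5  18. ]
r1 [ 617.2 -295.4   34. ]
r2 [608.1 -94.2  34. ]
tape [699.4  76.5  43. ]
```

```bash
cat >> geo.py <<'E'
PSI=0.045; YH=np.array([-np.sin(PSI),np.cos(PSI),0]); DOWN=[np.pi,0,PSI]
E
python3 - <<'E'
from geo import *; from bench import bot
import cv2
np.set_printoptions(precision=1,suppress=True)
bot.grip(0.0)
bot.move_ptp([400,-70,250],DOWN)
bot.movel([588.5,-98,150])
bot.movel([588.5,-98,48],max_speed=80,threshold=8)
bot.dwell(.2); p=bot.get_state(); print(p["t"],p["tcp_pos"],p["contact_force"])
hit=bot.movel(np.array([588.5,-98,48])+YH*115,max_speed=16,threshold=6)
s=bot.get_state(); print(hit,s["t"],s["tcp_pos"],s["contact_force"])
cv2.imwrite("pics/top1.png",imaging.capture("top")); cv2.imwrite("pics/scene1.png",imaging.capture("scene"))
a=cv2.imread("pics/top1.png")[140:280,235:445]; b=cv2.imread("pics/scene1.png")[150:310,190:400]
f=lambda i,k:cv2.convertScaleAbs(cv2.resize(i,None,fx=k,fy=k,interpolation=cv2.INTER_CUBIC),alpha=1.5)
cv2.imwrite("pics/topc1.png",f(a,3.8))
E
```

```text
5.9333 [588.8 -98.1  48.4] [-0.4  0.4  0.4]
True 10.225 [584.9 -23.2  47.7] [ 0.5  0.3 -0.2]
```

View pics/topc1.png

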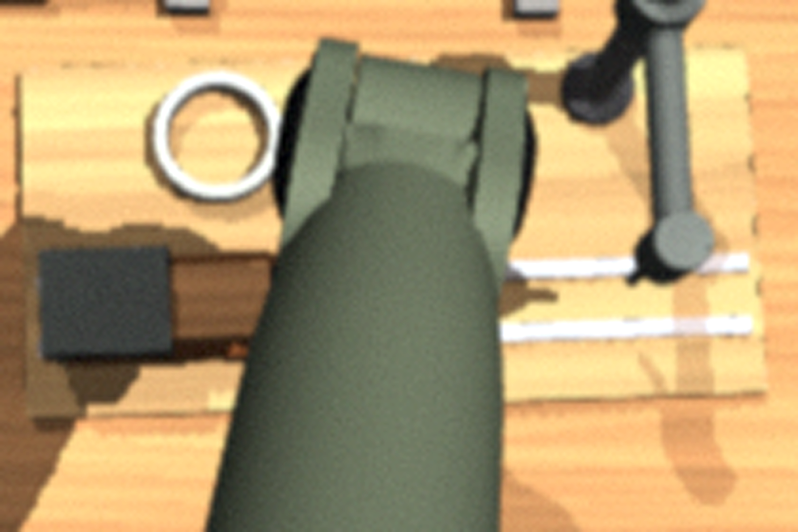

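The arm covers the block in this view. The cover hasn't moved, with its mouth edge still at x≈169, and the block has gone in under it. I'll push gently again to check that this is the stop.

Run:
```python
from geo import *; from bench import bot
np.set_printoptions(precision=1,suppress=True)
p=bot.get_state()["tcp_pos"]
for th in (5,7):
    q=p-3*YH; q[2]=48; bot.movel(q,max_speed=30); bot.dwell(.2)
    h=bot.movel(q+14*YH,max_speed=8,threshold=th)
    s=bot.get_state(); print(h,s["t"],s["tcp_pos"],s["contact_force"])
    bot.dwell(.3); s=bot.get_state(); print(s["tcp_pos"],s["contact_force"])
```

```text
True 11.5667 [584.2 -23.3  47.7] [ 0.8 -0.7  0.7]
[583.7 -23.3  47.2] [ 1.  -0.5  0.4]
True 13.1583 [584.3 -23.4  47.8] [ 0.7 -1.5  1.3]
[583.8 -23.4  47.3] [ 0.2 -1.   0.9]
```

Run:
```python
from geo import *; from bench import bot
import cv2
p=bot.get_state()["tcp_pos"]
bot.movel(p-15*YH,max_speed=60); q=p-15*YH; q[2]=160; bot.movel(q)
bot.grip(1.0)
bot.movel([330,-110,220],max_speed=200); print(bot.get_state()["t"])
f=lambda i,k:cv2.convertScaleAbs(cv2.resize(i,None,fx=k,fy=k,interpolation=cv2.INTER_CUBIC),alpha=1.5)
a=imaging.capture("top")[190:270,235:445]; b=imaging.capture("scene")[200:300,250:400]
cv2.imwrite("pics/c2.png",np.vstack([f(a,3.8),np.zeros((6,798,3),np.uint8),cv2.copyMakeBorder(f(b,2.8),0,0,0,378,0)]))
```

```text
17.05
```

View pics/c2.png

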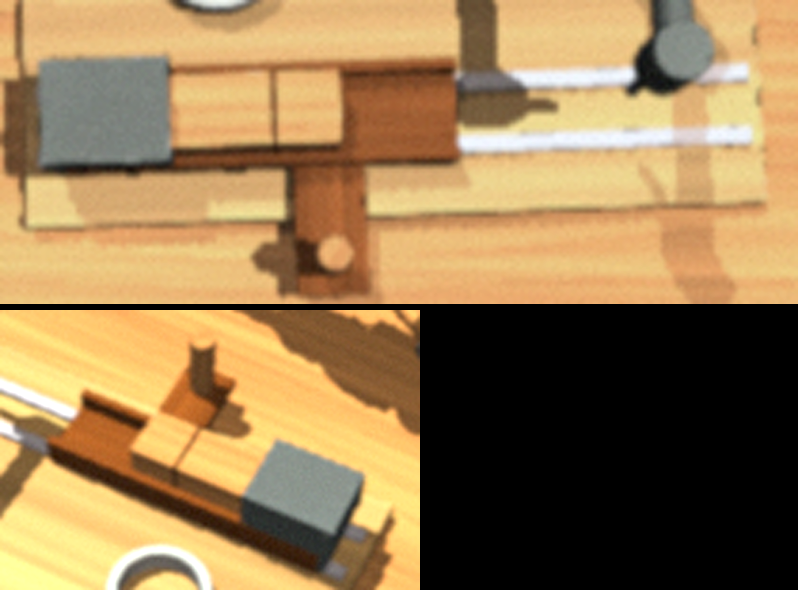

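The block is seated: the line's middle is at (275,108) in the top crop and (188,139) in the scene crop. The carriage and post haven't moved. Next I'll grip the post.

Run:
```python
from geo import *; from bench import bot
np.set_printoptions(precision=1,suppress=True)
T=lambda p,oy:ray("top",((p[0]+.5)/3.8-.5+235,(p[1]+.5)/3.8-.5+oy))
S=lambda p,k,ox,oy:ray("scene",((p[0]+.5)/k-.5+ox,(p[1]+.5)/k-.5+oy))
l=T((275,108),190); ls=S((188,139),2.8,250,200)
b=T((631,281),140); bs=S((168,222),3.7,190,150)
print("line",tri([l,ls])[0],atz(l,79),atz(ls,79))
print("d along y top",(atz(b,95)-atz(l,79))@YH,"scene",(atz(bs,95)-atz(ls,79))@YH)
bot.movel([487,-7.5,190],rot=DOWN); bot.movel([487,-7.5,60],max_speed=90,threshold=8)
g=bot.grip(0.0,effort=30); s=bot.get_state(); print(g,s["t"],s["tcp_pos"],s["opening"],s["gripper_force"],s["contact_force"])
```

```text
line [582.9  35.3  72.4] [582.   35.1  79. ] [587.2  37.9  79. ]
d along y top -234.70311127995976 scene -239.75040229188085
False 20.7417 [487.1  -6.4  60.3] 0.27370420522030664 29.428609907627106 [-0.5  6.   6. ]
```

```bash
cat > look.py <<'E'
from geo import *; import cv2
f=lambda i,k:cv2.convertScaleAbs(cv2.resize(i,None,fx=k,fy=k,interpolation=cv2.INTER_CUBIC),alpha=1.6)
def look(n):
    a=imaging.capture("top")[175:245,330:460]; b=imaging.capture("scene")[160:280,185:315]
    cv2.imwrite(n,np.hstack([f(a,3),f(b,3)[:210] if 0 else cv2.resize(f(b,3),(390,360))]) if 0 else np.vstack([f(a,4),cv2.copyMakeBorder(f(b,2.5),0,0,0,520-325,0)]))
E
python3 - <<'E'
from look import *; from bench import bot
np.set_printoptions(precision=1,suppress=True)
p=bot.get_state()["tcp_pos"]; q=p-228*YH; q[2]=60
bot.movel(q,max_speed=40); bot.dwell(.3)
s=bot.get_state(); print(s["t"],s["tcp_pos"],(s["tcp_pos"]-p)@YH,s["opening"],s["contact_force"])
look("pics/c3.png")
E
```

```text
26.8667 [ 497.1 -232.1   60.3] -225.91345351207966 0.2772847750430659 [-0.9  8.4  8.3]
```

View pics/c3.png

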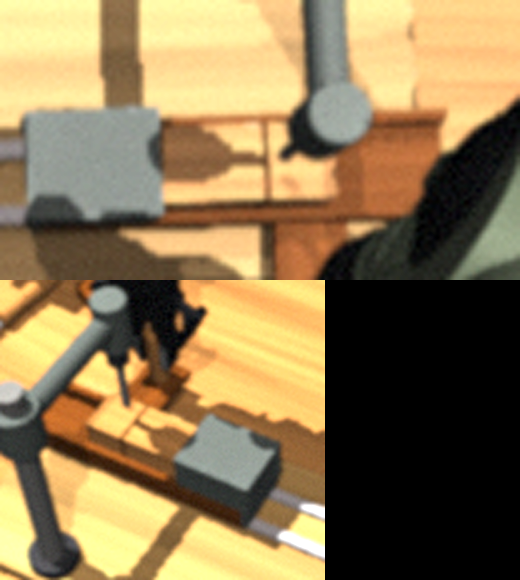

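Top crop: the line is at x≈267 at the bit's row and the tip is at (286,155). Scene crop: the line runs (150,125)–(123,160) and the tip is at (127,125), so a small amount is left to go.

Run:
```python
from geo import *; from bench import bot
import cv2
np.set_printoptions(precision=1,suppress=True)
T=lambda p:ray("top",((p[0]+.5)/4-.5+330,(p[1]+.5)/4-.5+175))
S=lambda p:ray("scene",((p[0]+.5)/2.5-.5+185,(p[1]+.5)/2.5-.5+160))
print("top",(atz(T((286.5,155)),95)-atz(T((267,157)),79))@YH,"scene",(atz(S((127,125)),95)-atz(S((136.5,142.5)),79))@YH)
p=bot.get_state()["tcp_pos"]; q=p-7*YH; q[2]=60
bot.movel(q,max_speed=15); bot.dwell(.3)
s=bot.get_state(); print(s["t"],s["tcp_pos"],(s["tcp_pos"]-p)@YH)
f=lambda i,k:cv2.convertScaleAbs(cv2.resize(i,None,fx=k,fy=k,interpolation=cv2.INTER_CUBIC),alpha=1.6)
a=imaging.capture("top")[190:235,360:425]; b=imaging.capture("scene")[190:230,210:275]
cv2.imwrite("pics/c4.png",np.vstack([f(a,7),f(b,7)])[:600])
```

```text
top -9.057542479187228 scene -12.432474764857288
27.7417 [ 497.3 -237.5   60.3] -5.383028534035434
```

View pics/c4.png

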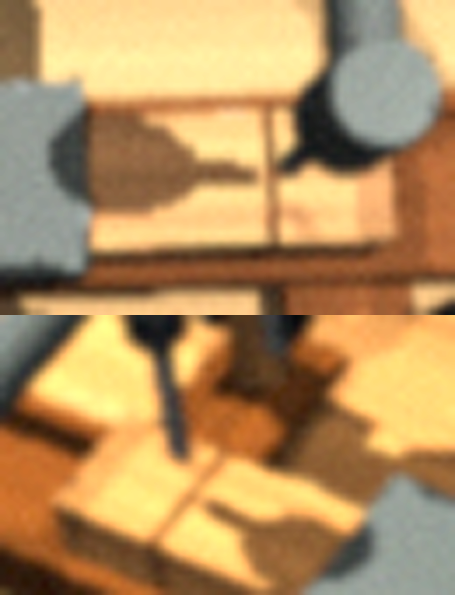

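Top crop: the line at the bit's row is x≈270.5 and the tip's centre is about (286,166). Scene crop: the tip is at (181,138) and the line runs (220,137)–(152,230).

Run:
```python
from geo import *
np.set_printoptions(precision=1,suppress=True)
T=lambda p:ray("top",((p[0]+.5)/7-.5+360,(p[1]+.5)/7-.5+190))
S=lambda p:ray("scene",((p[0]+.5)/7-.5+210,(p[1]+.5)/7-.5+190))
l1,l2=atz(T((268,110)),79),atz(T((274,245)),79)
print(l1,l2,(l1@YH,l2@YH))
m1,m2=atz(S((220,137)),79),atz(S((152,230)),79); print(m1,m2,m1@YH,m2@YH)
for tp in [(282,168),(286,166),(288,165)]: b=atz(T(tp),95);print("top",b,b@YH-(l1+l2)@YH/2)
for tp in [(181,138),(181,142)]: b=atz(S(tp),95);print("scene",b,b@YH-(m1+m2)@YH/2)
t=tri([T((286,166)),S((181,140))]);l=tri([T((271.3,178)),S((187,184))]);print(t,l,(t[0]-l[0])@YH)
```

```text
[ 617.  -195.7   79. ] [ 567.6 -197.4   79. ] (np.float64(-223.24712327653612), np.float64(-222.6914601371201))
[ 572.  -199.3   79. ] [ 621.9 -194.6   79. ] -224.85526034454114 -222.36960041884788
top [ 593.2 -197.3   95. ] -0.8131749895853204
top [ 593.9 -198.7   95. ] -2.2887404588452966
top [ 594.3 -199.5   95. ] -3.026620941167664
scene [ 590.4 -201.7   95. ] -4.440221824680066
scene [ 592.1 -200.6   95. ] -3.371186934340585
(array([ 593.5, -198.4,   98.6]), [np.float64(0.4567281489513769), np.float64(0.45672814895127867)]) (array([ 593.4, -198.7,   73.5]), [np.float64(1.0562310126878645), np.float64(1.056231012687698)]) 0.27542598378928934
```

Run:
```python
from geo import *; from bench import bot
import cv2
np.set_printoptions(precision=1,suppress=True)
p=bot.get_state()["tcp_pos"]; q=p-4.7*YH; q[2]=60
bot.movel(q,max_speed=10); bot.dwell(.4)
s=bot.get_state(); print(s["t"],s["tcp_pos"],(s["tcp_pos"]-p)@YH)
bot.grip(1.0); q=s["tcp_pos"].copy(); q[2]=175; bot.movel(q,max_speed=100)
bot.movel([360,-200,260],max_speed=150); bot.dwell(.3)
s=bot.get_state(); print(s["t"],s["contact_force"])
f=lambda i,k:cv2.convertScaleAbs(cv2.resize(i,None,fx=k,fy=k,interpolation=cv2.INTER_CUBIC),alpha=1.6)
a=imaging.capture("top")[190:235,360:425]; b=imaging.capture("scene")[190:230,210:275]
cv2.imwrite("pics/c5.png",np.vstack([f(a,7),f(b,7)])[:600])
```

```text
28.7 [ 497.5 -240.4   60.3] -2.923886349728833
32.1833 [-0.  -0.3  0.2]
```

View pics/c5.png

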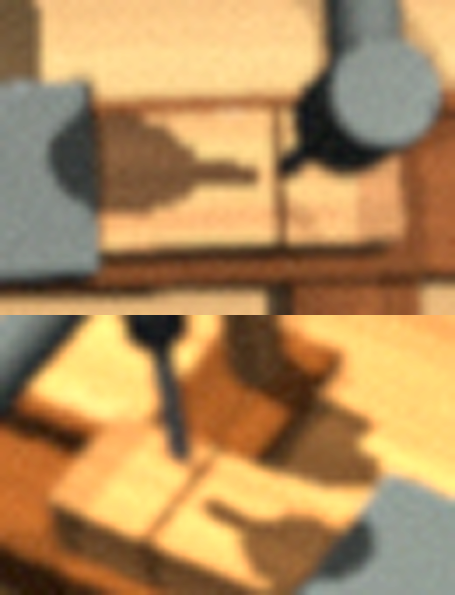

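Run:
```python
from geo import *
T=lambda p:ray("top",((p[0]+.5)/7-.5+360,(p[1]+.5)/7-.5+190))
S=lambda p:ray("scene",((p[0]+.5)/7-.5+210,(p[1]+.5)/7-.5+190))
y=lambda r,z:atz(r,z)@YH
l=(y(T((276,110)),79)+y(T((282,245)),79))/2
m=(y(S((213,140)),79)+y(S((147,230)),79))/2
print("top",[y(T(t),95)-l for t in [(285,167),(289,165)]],"scene",[y(S(t),95)-m for t in [(181,138),(181,143)]])
```

```text
top [np.float64(1.0012012314305991), np.float64(-0.47453594184059966)] scene [np.float64(-2.8784420456204884), np.float64(-1.5424582178563924)]
```

```bash
python3 -c "
from bench import bot
print(bot.sign_off())"
```

```text
the job is handed in; nothing more can be done
None
```

I pushed the block gently up against the hidden stop, then slid the carriage until the line was about 1 mm from under the bit's tip (top view +0.3 mm, scene view -2.2 mm). I let go and handed in at about 32 s; no verdict came back.

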